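Lay out an order on the photo mat

ROBOT

A 6-joint arm with a two-finger parallel gripper is mounted at the origin on the work surface. World frame = base frame: x ahead of the robot, y to its left, z up, the work surface at z = 0. Lengths are in m, angles in rad, forces in N, time in s.
With the tool pointing down it reaches from about 0.275 to 0.75 m from the base axis. Payload 10.2 kg.
Tool frame: the origin (TCP) lies between the finger pads; the fingertips stand 14 mm ahead of it and the grasp point (between the pads) lies 5 mm behind it; z points along the fingers, y is the line along which they close (so a half turn about z gives the same grasp; the last joint's range is limited). The gripper opens to 88 mm and grips with 3 to 60 N. Pads are 18 mm wide; open, the fingers measure 123 mm over their backs; the gripper's body (75 mm by 187 mm) begins 45 mm behind the grasp point.
Start: joints at [-1.498, 0.313, 1.498, -0, 1.331, -0.223], TCP at [0.153, -0.502, 0.253] pointing down, gripper open.
Joint ranges: [-2.94, 2.94], [-0.97, 2.17], [0.19, 2.56], [-1.23, 4.37], [0.02, 3.11], [-2.88, 2.88]. Speed limits (rad/s): [2.39, 2.39, 3.01, 3.14, 3.14, 3.14].

INTERFACE

Orientations are given as a rotation vector (axis times angle).
In Python, from bench import arm gives the robot as it stands.
- The arm moves only by the tool carry_out, never from a script. Its argument "targets" is one flat list of numbers, 5 for each row, row after row: the opening, from -1 (shut) to 1 (fully open), then the shift along the tool's x, y, z in mm, then the turn about the tool's z in degrees. A call has 1 to 8 rows; each row is the pose to reach, as a shift and turn from the pose commanded when the call began, along the tool's axes at that moment; what a row does not reach only later rows make up. A row lasts 1/12 s, in which the tool goes at most 41.7 mm and 7.16 degrees, less where a joint would pass 70% of its speed; a pose out of reach is approached as far as the arm can. A call with a gripper value outside its range is refused whole. The fingers move at their own pace and stop on an object; "squeeze" is the grip in N (left out, the last holds). Time passes only in rows, so rows that repeat a pose let the fingers close. It gives the time, the measured TCP pose, the force, the opening and the grip force at its end, in the units of the state.
- arm.get_state(): the state, without advancing time (a new reading comes with each control period).
- arm.grab_frame(name): name is "side" or "top" or "wrist"; returns a dict with "color" (420x560x3 uint8, red, green, blue), "range_z" (420x560 float32, m along the optical axis (not along the pixel's ray), 0 where there is no reading), "mtx" (3x3 intrinsics, pixels), "extrinsics" (4x4, takes a point from world to camera coordinates); the wrist camera has in their place "mount" (4x4, takes a point from camera to tool coordinates, whose origin is the TCP and whose axes are the flange's). Camera axes: x right, y down, z forward; pixel columns grow to the right and rows downward; lengths in m; the calibration is good to about 2 mm. A picture is of the moment at which its call begins: read the wrist's pose just before it.
- arm.sign_off(): hands the job in; it is judged then, once.
Trained networks look in a picture, given as the dict that the camera call returned (one of the last four; its "shot" number tells which), for a name from the list of things; names that differ only in an ending like _2 or _b are one class to them, and where a whole thing is asked for, a point or a joint stands for the part that bears it (a point fixed in the world has none). Each returns a list of dicts, best first, with "score" (0 to 1); they miss things now and then, are a little off and sometimes report something else, mostly with a low value. They report only what shows in the picture. A call takes as long as a camera call. They do not tell look-alikes from the thing itself.
- arm.regions_of(picture, target): "mask" (420x560 bool, what is visible of it) and "bbox" ([left, top, width, height] in pixels, round what is visible of it).
- arm.place_of(picture, target): "centre" ([column, row] in pixels: a listed point, or the origin of a listed thing).
The state is a dict: "clock": time; "q": joint angles; "qd": joint speeds; "joint_torque": joint torques, N m; "position": TCP position; "orientation": TCP orientation; "contact_force": force on the tool from outside, world axes, zero at the start; "torque": the same for the moment, N m; "width": finger opening in m; "grip_force": force on a finger pad.
Only numpy, scipy, OpenCV 4.12 (cv2) and the standard library are available. Lean on these libraries where they do the work, as an engineer would, in place of code of your own. Each camera call takes 0.05 s, during which the arm holds its last target. There are 200 camera calls.

TASK

Lay this order out on the black photo mat for its dispatch photo, taking the ruler edge as the mat's front, so that left, right and behind are as seen by someone at the ruler looking across the mat: the larger carton goes in the back left square with its length parallel to the ruler and the door stop lies flat on top of it, centred and lengthwise; the mug stands in the square in front of the carton, and the cabinet pull stands on its feet in the square to the right of the mug, parallel to the ruler. Centre each thing in its square, let go of everything, and leave the small carton and the tape roll where they lie in the tray.

Things in the scene. Friction and masses are not known exactly. Their poses are not given: they have to be found in the camera images.
- mat: fixed black rubber mat, 4 mm thick, with a 2 x 2 block of white-outlined 120 mm squares, at any yaw. Origin on its underside, below where the four squares meet: their centres are at x, y = +-60 mm. A steel ruler (24 x 250 mm, top at z = 7 mm) lies along y at x = -142 mm: the front edge. +x points to the mat's back and +y to its left, seen from the ruler.
- tray: fixed dark green plastic pick tray, 300 (x) x 390 (y) mm, floor 4 mm thick, rim 12 mm high and 4 mm thick. Origin at the centre of its underside. The goods stand on its floor, in two rows of three, in any order. The mat lies on one side of the robot and the tray on the other.
- carton: the larger cardboard carton, closed, 110 (x) x 60 (y) x 50 (z) mm. Origin at the centre of its underside.
- stop: yellow rubber door stop, a wedge 100 (x) x 40 (y) mm lying on its flat base, with upright parallel sides; about 7 mm thick at its -x end, 20 mm at the middle and 32 mm at its +x end. Origin at the centre of its base.
- mug: squat blue ceramic mug, 66 mm across and 62 mm high, open upwards, wall 4 mm; its handle is at +y and reaches to about 60 mm from the axis. Origin at the centre of its underside.
- pull: chrome cabinet pull standing on its two feet: a round bar 14 mm thick and 100 mm long along x, its axis 29 mm above the feet's undersides (top at 36 mm); posts with 24 mm round feet at x = +-36 mm. Origin midway between the feet, at their undersides.
- small_carton: bystander in the tray: the smaller cardboard carton, 74 x 44 x 34 mm. Origin at the centre of its underside.
- tape_roll: bystander in the tray: roll of brown tape lying flat, 64 mm across with a 40 mm hole, 24 mm high. Origin at the centre of its underside.
Mind the look-alikes: they are no part of the job. What is shaped like the stop but blue or green is not meant.

How it is judged:
By the outcome, as a careful person would: the job done as asked, in the order asked, and still so for the second after the job is handed in, with the robot touching nothing.
It also fails if it takes over 112 s, if anything falls off the work surface, if the arm or the gripper's body presses on something with over 40 N, if the wrist force passes 120 N, or if a joint passes its speed limit or range.

## Working session

There is one attempt and no reset: what is moved stays moved. The work goes in short steps, Python scripts to look and compute and a tool call to move; the robot and the scene stay as the last step left them, time stands still between calls to the robot, and variables do not carry over. Pictures are saved under pics/ and viewed, at most 14 in all, crops included, and the job is handed in when it is done.

Besides the shell and the picture viewer there is one more tool, called after ">>>" by a JSON object that holds its "fn" and its "kwargs", one argument or row to a line. carry_out: Moves the arm, as the interface text tells. Its arguments: {"type":"object","properties":{"targets":{"type":"array","items":{"type":"number"}},"squeeze":{"type":"number"}},"required":["targets"]}

```bash
mkdir -p pics; cat > h.py <<'E'
import numpy as np, cv2
from scipy.spatial.transform import Rotation as R
from bench import arm
def save(p,n): cv2.imwrite(f'pics/{n}.png',p['color'][...,::-1])
def cloud(p,T=None):
    z=p['range_z'];v,u=np.mgrid[:z.shape[0],:z.shape[1]];K=p['mtx']
    c=np.stack([(u-K[0,2])/K[0,0]*z,(v-K[1,2])/K[1,1]*z,z],-1)
    if T is None: T=np.linalg.inv(p['extrinsics'])
    return c@T[:3,:3].T+T[:3,3]
E
python3 - <<'E'
from h import *
s=arm.get_state();print({k:np.round(v,3) for k,v in s.items()})
for n in ['top','side']:
    p=arm.grab_frame(n);save(p,n+'0')
    W=cloud(p)
    print(n,np.round(np.linalg.inv(p['extrinsics'])[:3,3],2))
    for t in ['mat','tray','carton','stop','mug','pull','small_carton','tape_roll']:
        for r in arm.regions_of(p,t)[:3]:
            m=r['mask']&(p['range_z']>0)
            if m.sum()<5: continue
            P=W[m];print(t,round(r['score'],2),r['bbox'],np.round(np.median(P,0),3),'zmax',np.percentile(P[:,2],95).round(3),p['color'][m].mean(0).round())
E
```

```text
{'clock': np.float64(0.0), 'q': array([-1.498,  0.313,  1.498,  0.   ,  1.331, -0.223]), 'qd': array([-0.   ,  0.   ,  0.   ,  0.   ,  0.001, -0.   ]), 'joint_torque': array([-1.0000e-03, -4.0221e+01, -2.5227e+01,  6.9000e-02,  3.5000e-02,
       -0.0000e+00]), 'position': array([ 0.153, -0.502,  0.252]), 'orientation': array([-3.106, -0.463, -0.   ]), 'contact_force': array([-0.687,  0.2  , -0.075]), 'torque': array([-0.008,  0.006,  0.008]), 'grip_force': np.float64(0.0), 'width': np.float64(0.088)}
top [ 0.39 -0.1   1.36]
mat 0.78 [132.7, 133.9, 112.0, 108.4] [0.562 0.206 0.005] zmax 0.01 [73. 70. 65.]
tray 0.6 [255.3, 146.6, 129.9, 99.5] [ 0.542 -0.181  0.005] zmax 0.011 [66. 92. 72.]
carton 0.74 [351.9, 201.1, 31.4, 40.2] [ 0.469 -0.333  0.054] zmax 0.059 [174. 142.  92.]
stop 0.84 [355.4, 282.7, 30.6, 33.4] [ 0.228 -0.356  0.02 ] zmax 0.033 [57. 97. 48.]
stop 0.82 [311.4, 259.7, 25.0, 35.4] [ 0.294 -0.218  0.02 ] zmax 0.032 [ 46.  59. 105.]
stop 0.69 [313.0, 154.0, 17.9, 36.2] [ 0.612 -0.211  0.024] zmax 0.036 [184. 189.  53.]
mug 0.85 [341.0, 164.1, 38.3, 22.2] [ 0.614 -0.334 
[... 601 characters left out ...]
5 [288.5, 157.2, 40.5, 24.1] [ 0.469 -0.312  0.049] zmax 0.054 [155. 111.  66.]
stop 0.91 [185.0, 167.3, 14.8, 24.9] [ 0.782 -0.23   0.017] zmax 0.03 [ 58. 124.  52.]
stop 0.6 [225.8, 181.7, 39.5, 20.4] [ 0.619 -0.199  0.019] zmax 0.033 [186. 173.  39.]
stop 0.6 [260.6, 124.4, 25.3, 21.8] [ 0.607 -0.504  0.015] zmax 0.029 [ 47. 107.  44.]
mug 0.62 [248.7, 147.9, 20.0, 29.7] [ 0.609 -0.311  0.045] zmax 0.065 [43. 60. 74.]
pull 0.78 [271.0, 223.2, 40.7, 21.4] [ 0.471 -0.077  0.032] zmax 0.04 [140. 132. 124.]
small_carton 0.86 [286.3, 190.3, 27.4, 22.1] [ 0.473 -0.185  0.036] zmax 0.039 [160. 115.  69.]
tape_roll 0.75 [222.9, 214.7, 25.8, 23.5] [ 0.616 -0.072  0.024] zmax 0.029 [147. 118.  72.]
```

```bash
python3 - <<'E'
import cv2
a=cv2.imread('pics/top0.png');cv2.imwrite('pics/top0c.png',cv2.resize(a[120:330,120:400],None,fx=2.8,fy=2.8,interpolation=cv2.INTER_CUBIC))
E
```

```text
(no output)
```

View pics/top0c.png

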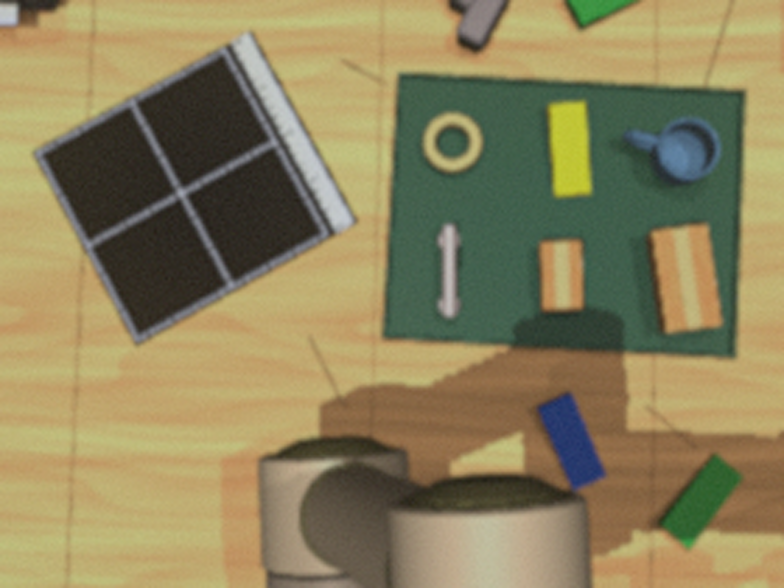

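View pics/side0.png

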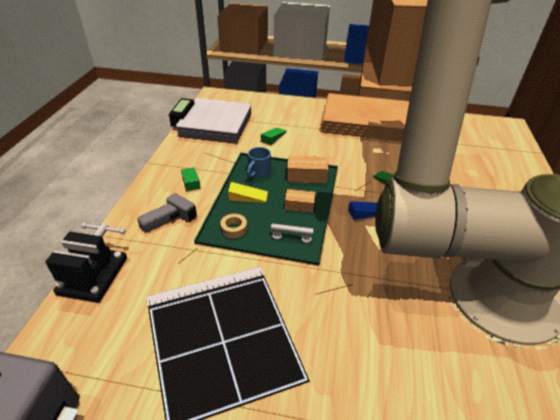

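The top crop shows the mat on the left with its ruler on the upper-right side. The back-left square is therefore the crop's lower-left one (160,265), front-left is (250,215) and front-right is (205,125). In the tray, the yellow stop is at (570,148), the mug at (685,150), the carton at (685,277) and the pull at (449,270). The side view agrees.

```bash
cat >> h.py <<'E'
def pose():
    s=arm.get_state();return np.array(s['position']),R.from_rotvec(s['orientation']).as_matrix(),s
def wrist():
    p0,M,_=pose();p=arm.grab_frame('wrist');T=np.eye(4);T[:3,:3]=M;T[:3,3]=p0
    T=T@p['mount'];return p,cloud(p,T),T
def go(w,psi=None):
    """row to reach world TCP w with tool x at yaw psi (deg, mod 180 nearest q6=0)"""
    p,M,s=pose();d=M.T@(np.array(w)-p)*1000
    cur=np.degrees(np.arctan2(M[1,0],M[0,0]));t=0
    if psi is not None:
        q1=np.degrees(np.arctan2(w[1],w[0]))
        psi=min([psi+180*k for k in range(-3,4)],key=lambda a:abs(q1+90-a))
        q6=np.degrees(s['q'][5]);q1c=np.degrees(s['q'][0]);cur=q1c+90-q6
        t=cur-psi
    print('row mm',np.round(d,1),'turn',np.round(t,1),'psi now',np.round(cur,2))
def rect(P):
    (c,wh,a)=cv2.minAreaRect((P[:,:2]*1000).astype(np.float32))
    if wh[0]<wh[1]: wh=wh[::-1];a+=90
    return np.round(c,1),np.round(wh,1),round((a+90)%180-90,1)
E
python3 - <<'E'
from h import *
p=arm.grab_frame('wrist');print(np.round(p['mount'],3),p['mtx'].round(1))
go([.50,-.2,.42],90-22)
E
```

```text
[[ 0.    -0.951 -0.311  0.081]
 [ 1.     0.     0.001 -0.001]
 [-0.001 -0.311  0.951 -0.133]
 [ 0.     0.     0.     1.   ]] [[374.8   0.  275.1]
 [  0.  374.8 210.4]
 [  0.    0.    1. ]]
row mm [ 420.  -188.  -167.3] turn -51.1 psi now 16.95
```

```bash
python3 - <<'E'
from h import *
go([.58,-.19,.32],0)
E
```

```text
row mm [ 499.4 -174.2  -67.3] turn 16.9 psi now 16.95
```

>>> {"fn": "carry_out", "kwargs": {
  "targets": [1,250,-87,-34,17,1,250,-87,-34,17,1,250,-87,-34,17,1,250,-87,-34,17,1,250,-87,-34,17,1,250,-87,-34,17,1,250,-87,-34,17,1,250,-87,-34,17]
}}

```text
clock: 1.62
position: [0.3697, -0.3436, 0.2876]
orientation: [3.141, 0.006, 0.002]
contact_force: [-0.1, -0.7, 0.3]
width: 0.0883
grip_force: 0.0
```

>>> {"fn": "carry_out", "kwargs": {
  "targets": [1,214,-156,-34,0,1,214,-156,-34,0,1,214,-156,-34,0,1,214,-156,-34,0,1,214,-156,-34,0,1,214,-156,-34,0,1,214,-156,-34,0,1,214,-156,-34,0]
}}

```text
clock: 2.28
position: [0.5829, -0.1885, 0.3203]
orientation: [-3.141, -0.004, -0.0]
contact_force: [-0.2, 0.3, -0.3]
width: 0.0883
grip_force: 0.0
```

```bash
cat > look.py <<'E'
from h import *
p,W,T=wrist();save(p,'w1')
S={}
for t in ['carton','stop','mug','pull','small_carton','tape_roll']:
    for r in arm.regions_of(p,t)[:2]:
        m=r['mask']&(p['range_z']>0)
        if m.sum()<50: continue
        P=W[m];zt=np.percentile(P[:,2],98);top=P[P[:,2]>zt-.006] if t!='stop' else P
        print(t,round(r['score'],2),r['bbox'],'ztop',zt.round(4),rect(top),'mean',(top[:,:2].mean(0)*1000).round(1))
m=np.abs(W[...,2]-.004)<.003
print('floor z',np.median(W[...,2][m]))
E
python3 look.py; python3 -c "
from h import *;print(pose()[0],pose()[2]['clock'],np.degrees(pose()[2]['q'][[0,5]]))"
```

```text
carton 0.82 [362.5, 201.2, 63.3, 90.6] ztop 0.0566 (array([ 526.7, -313. ]), array([193.9,  79.9]), 30.2) mean [ 496.3 -333.6]
stop 0.92 [358.7, 385.5, 58.7, 33.2] ztop 0.0298 (array([ 218.9, -349.4]), array([101.1,  42.9]), -41.0) mean [ 227.4 -348.9]
stop 0.81 [271.2, 322.3, 35.1, 66.6] ztop 0.0324 (array([ 292.3, -220.4]), array([101.9,  39.2]), 24.2) mean [ 331.8 -207. ]
mug 0.62 [351.0, 110.4, 102.1, 67.5] ztop 0.0679 (array([ 609.1, -334.7]), array([65.4, 65.1]), -61.9) mean [ 609.7 -334.9]
pull 0.72 [179.2, 205.9, 26.7, 83.1] ztop 0.0417 (array([474.7, -82.8]), array([99.4, 13.6]), 1.7) mean [476.8 -83.2]
small_carton 0.71 [269.8, 212.9, 35.2, 64.5] ztop 0.0406 (array([ 473.1, -204.2]), array([73.2, 43.7]), 2.6) mean [ 475.1 -204.2]
tape_roll 0.83 [154.6, 103.9, 57.6, 51.7] ztop 0.0306 (array([617.9, -83.7]), array([62. , 61.9]), 68.8) mean [618.3 -83.6]
floor z 0.003956275569675094
[ 0.58024028 -0.19128005  0.32089949] 2.6333 [-29.21629645  60.9281011 ]
```

View pics/w1.png

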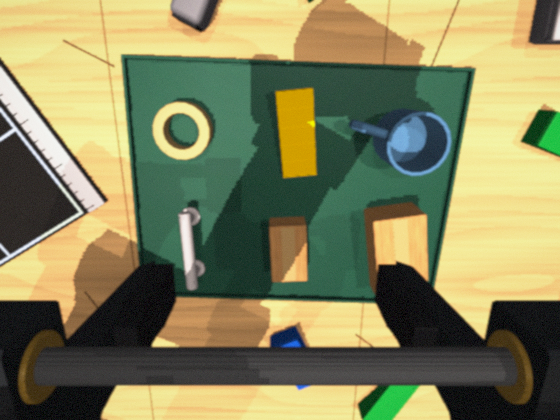

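The wrist view shows the yellow stop at (296,132), the mug at (418,143) with its handle to the left, the pull at (190,248) and the carton at (398,250), partly behind a finger.

```bash
cat > near.py <<'E'
from h import *
import sys
def box(W,x,y,r,z0,z1):
    m=(np.hypot(W[...,0]-x,W[...,1]-y)<r)&(W[...,2]>z0)&(W[...,2]<z1);return m
def fit(P):
    # keep the largest blob on a 2 mm grid, then rect
    return rect(P)
E
python3 - <<'E'
from near import *
p=arm.grab_frame('top');W=cloud(p)
print('carton top',rect(W[box(W,.469,-.333,.08,.048,.065)]))
p,W,T=wrist()
print('carton wrist',rect(W[box(W,.469,-.333,.08,.049,.062)]))
c=p['color'].astype(int);y=(c[...,0]>c[...,2]*2)&(c[...,1]>c[...,2]*1.6)
m=box(W,.614,-.21,.08,.008,.05)
P=W[m];print('stop',rect(P),np.percentile(P[:,2],[2,50,98]).round(3))
print('  z high end mean',P[P[:,2]>.028].mean(0).round(3),'low',P[P[:,2]<.016].mean(0).round(3))
m=box(W,.6,-.3,.08,.02,.058)&(W[...,1]>-.295);P=W[m];print('mug handle',P.mean(0).round(3),P[:,1].max().round(3))
go([.469,-.333,.2],5)
E
```

```text
carton top (array([ 469.9, -335.7]), array([109.7,  60.6]), 8.9)
carton wrist (array([ 482.5, -334.6]), array([87.4, 60.4]), 8.6)
stop (array([ 630.9, -214.2]), array([130.3, 110.7]), 38.1) [0.012 0.025 0.038]
  z high end mean [ 0.644 -0.213  0.033] low [ 0.607 -0.215  0.014]
mug handle [ 0.618 -0.248  0.035] -0.22
row mm [-111.2  142.3  120.9] turn -5.1 psi now -0.11
```

>>> {"fn": "carry_out", "kwargs": {
  "targets": [1,-110,144,190,-9,1,-110,144,190,-9,1,-110,144,190,-9,1,-110,144,190,-9,1,-110,144,190,-9,1,-110,144,190,-9,1,-110,144,190,-9,1,-110,144,190,-9]
}}

```text
clock: 3.4
position: [0.4689, -0.3351, 0.1287]
orientation: [-3.129, -0.24, 0.004]
contact_force: [0.0, -0.5, -0.2]
width: 0.0883
grip_force: 0.0
```

```bash
python3 - <<'E'
from near import *
p,W,T=wrist()
print('carton wrist',rect(W[box(W,.469,-.335,.08,.049,.062)]))
go([.470,-.3355,.032],8.8)
E
```

```text
carton wrist (array([ 470.8, -336.3]), array([110.3,  60.2]), 8.6)
row mm [-0.7  1.  98.8] turn 0.1 psi now 8.85
```

>>> {"fn": "carry_out", "kwargs": {
  "targets": [1,0,1,40,0,1,0,1,75,0,1,0,1,98,0,1,0,1,98,0,-1,0,1,98,0,-1,0,1,98,0,-1,0,1,98,0,-1,0,1,98,0],
  "squeeze": 20
}}

```text
clock: 4.12
position: [0.4718, -0.3357, 0.0347]
orientation: [3.129, 0.245, 0.003]
contact_force: [1.5, 0.6, -0.0]
width: 0.0637
grip_force: 0.0
```

>>> {"fn": "carry_out", "kwargs": {
  "targets": [-1,0,0,0,0,-1,0,0,0,0,-1,0,0,0,0,-1,0,0,-30,0,-1,0,0,-70,0,-1,0,0,-110,0,-1,0,0,-150,0,-1,0,0,-190,0]
}}

```text
clock: 4.78
position: [0.4706, -0.3347, 0.2251]
orientation: [-3.132, -0.245, -0.0]
contact_force: [0.4, -1.3, -2.6]
width: 0.0599
grip_force: 20.0
```

```bash
python3 - <<'E'
from near import *
p=arm.grab_frame('top');W=cloud(p);save(p,'t1')
r=arm.regions_of(p,'mat')[0];m=r['mask']
print(rect(W[m&(W[...,2]<.02)]))
go([.56,.17,.24],62)
E
```

```text
(array([608.8, -81.3]), array([50.8, 50.2]), 34.8)
row mm [ 165.4 -486.7  -13.9] turn -53.0 psi now 8.95
```

>>> {"fn": "carry_out", "kwargs": {
  "targets": [-1,37,-235,-17,-19,-1,37,-235,-17,-19,-1,37,-235,-17,-19,-1,37,-235,-17,-19,-1,37,-235,-17,-19,-1,37,-235,-17,-19,-1,37,-235,-17,-19]
}}

```text
clock: 5.47
position: [0.4704, -0.0927, 0.2397]
orientation: [-3.045, -0.765, -0.0]
contact_force: [0.2, -0.2, -2.1]
width: 0.0599
grip_force: 20.0
```

>>> {"fn": "carry_out", "kwargs": {
  "targets": [-1,111,-210,-17,0,-1,111,-210,-17,0,-1,111,-210,-17,0,-1,111,-210,-17,0,-1,111,-210,-17,0,-1,111,-210,-17,0,-1,111,-210,-17,0]
}}

```text
clock: 6.05
position: [0.47, 0.1442, 0.2564]
orientation: [-3.046, -0.765, 0.0]
contact_force: [-0.3, -1.2, -2.3]
width: 0.0599
grip_force: 20.0
```

```bash
cat > mat.py <<'E'
from h import *
# orthophoto of the plane z=4mm from the wrist image, 1 mm/px, x .35-.75, y -.02-.40
def ortho(p,T,x0=.35,x1=.77,y0=-.02,y1=.40):
    n=int((x1-x0)*1000);k=int((y1-y0)*1000)
    X,Y=np.meshgrid(np.linspace(x1,x0,n),np.linspace(y1,y0,k),indexing='ij')
    C=np.linalg.inv(T);c=np.stack([X,Y,np.full_like(X,.004)],-1)@C[:3,:3].T+C[:3,3]
    K=p['mtx'];u=c[...,0]/c[...,2]*K[0,0]+K[0,2];v=c[...,1]/c[...,2]*K[1,1]+K[1,2]
    return cv2.remap(p['color'],u.astype(np.float32),v.astype(np.float32),cv2.INTER_LINEAR),X,Y
E
python3 - <<'E'
from mat import *
p,W,T=wrist();save(p,'w2')
o,X,Y=ortho(p,T);np.save('ortho',o);cv2.imwrite('pics/o2.png',o[...,::-1])
print(pose()[0],pose()[2]['clock'])
E
```

```text
[0.47016111 0.14203489 0.2561604 ] 6.1
```

View pics/w2.png

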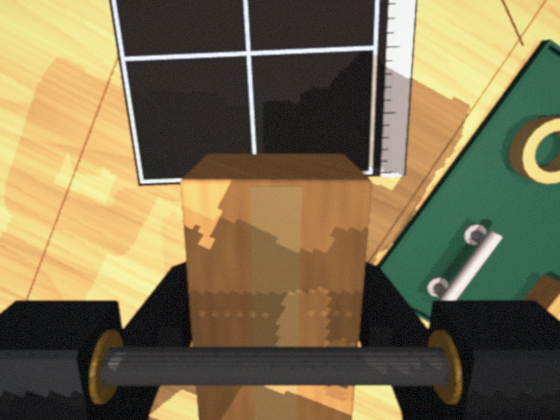

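View pics/o2.png

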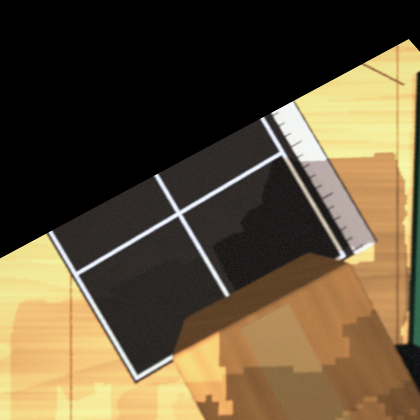

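The cross of the four squares is visible at (180,212) in the 1 mm/px ortho view. The ruler is to its right and the back-left square is below left, around (140,300).

```bash
cat > matfit.py <<'E'
from mat import *
from scipy.optimize import minimize
def matfit(o,init):
    g=cv2.cvtColor(o,cv2.COLOR_RGB2GRAY)
    th=cv2.morphologyEx(g,cv2.MORPH_TOPHAT,np.ones((9,9),np.uint8)).astype(np.float32)
    th=cv2.GaussianBlur(th,(0,0),1.5)
    t=np.linspace(-.115,.115,116);pts=[]
    for a in (-.12,0,.12): pts+=[(a,b) for b in t]+[(b,a) for b in t]
    pts=np.array(pts)
    def f(v):
        c,s=np.cos(v[2]),np.sin(v[2]);w=pts@np.array([[c,s],[-s,c]])+v[:2]
        u=((.40-w[:,1])*1000).astype(np.float32)[None];r=((.77-w[:,0])*1000).astype(np.float32)[None]
        return -cv2.remap(th,u,r,cv2.INTER_LINEAR).mean()
    best=min((minimize(f,[init[0]+dx,init[1]+dy,init[2]+da],method='Nelder-Mead',options=dict(initial_simplex=[[init[0]+dx,init[1]+dy,init[2]+da]+np.array(d) for d in ([0,0,0],[.004,0,0],[0,.004,0],[0,0,.03])])) for dx in(-.003,.003) for dy in (-.003,.003) for da in (-.02,.02)),key=lambda r:r.fun)
    return best.x,best.fun
def sq(v,a,b):
    c,s=np.cos(v[2]),np.sin(v[2]);return np.array([v[0]+c*a-s*b,v[1]+s*a+c*b])
E
python3 - <<'E'
from matfit import *
v,f=matfit(np.load('ortho.npy'),[.558,.220,np.radians(119)]);print(v,np.degrees(v[2]),f)
np.save('mat',v)
for n,a,b in [('BL',.06,.06),('FL',-.06,.06),('FR',-.06,-.06)]: print(n,sq(v,a,b))
w=sq(v,.06,.06);go([w[0],w[1],.12],np.degrees(v[2])-90)
E
```

```text
[0.55695885 0.22141232 2.10472853] 120.59206158805394 -73.1573486328125
BL [0.47477477 0.24252574]
FL [0.53584543 0.13922824]
FR [0.63914293 0.2002989 ]
row mm [ 51.6 -86.4 136.2] turn -2.4 psi now 28.16
```

>>> {"fn": "carry_out", "kwargs": {
  "targets": [-1,52,-86,136,-2.4,-1,52,-86,136,-2.4,-1,52,-86,136,-2.4,-1,52,-86,136,-2.4,-1,52,-86,136,-2.4,-1,52,-86,136,-2.4]
}}

```text
clock: 6.6
position: [0.4755, 0.24, 0.1185]
orientation: [3.032, 0.823, -0.007]
contact_force: [-0.0, -0.8, -1.4]
width: 0.0597
grip_force: 20.0
```

```bash
python3 - <<'E'
from near import *
from matfit import sq
v=np.load('mat.npy');w=sq(v,.06,.06)
go([w[0],w[1],.0335],np.degrees(v[2])-90)
p,W,T=wrist()
print(pose()[0],rect(W[box(W,w[0],w[1],.08,.125,.155)]),w)
E
```

```text
row mm [ 1.1 -2.5 85. ] turn -0.2 psi now 30.37
[0.47648449 0.23956161 0.12040412] (array([480.6, 244. ]), array([96.5, 94.4]), 29.8) [0.47477477 0.24252574]
```

>>> {"fn": "carry_out", "kwargs": {
  "targets": [-1,0,-1.5,40,0,-1,0,-1.5,65,0,-1,0,-1.5,80,0,-1,0,-1.5,83,0,-1,0,-1.5,85,0,-1,0,-1.5,85,0,-1,0,-1.5,85,0]
}}

```text
clock: 7.23
position: [0.4765, 0.2416, 0.0374]
orientation: [3.032, 0.821, 0.005]
contact_force: [0.5, -0.3, -1.7]
width: 0.06
grip_force: 20.0
```

```bash
python3 - <<'E'
from near import *
for i in range(4): 
    p=arm.grab_frame('side');s=arm.get_state();print(np.round(s['position'],4),np.round(s['contact_force'],1))
W=cloud(p)
P=W[box(W,.475,.2425,.09,.045,.062)];print(rect(P),P.mean(0).round(3))
E
```

```text
[0.4764 0.2418 0.0372] [-0.   0.1 -0.8]
[0.4762 0.2418 0.037 ] [ 0.2  0.2 -1.7]
[0.476  0.2419 0.0367] [ 0.2 -0.3 -2.1]
[0.4759 0.2419 0.0365] [-0.1  0.1 -2.2]
(array([475.4, 242.7]), array([110.4,  61.2]), 30.1) [0.493 0.254 0.055]
```

>>> {"fn": "carry_out", "kwargs": {
  "targets": [-1,-0.5,-1,1.5,0,-1,-0.5,-1,2.5,0,-1,-0.5,-1,2.5,0,-1,-0.5,-1,2.5,0]
}}

```text
clock: 7.77
position: [0.4747, 0.2427, 0.0343]
orientation: [3.032, 0.823, 0.001]
contact_force: [-3.6, -0.7, 9.9]
width: 0.0596
grip_force: 20.0
```

>>> {"fn": "carry_out", "kwargs": {
  "targets": [1,0,0,0,0,1,0,0,0,0,1,0,0,0,0,1,0,0,-20,0,1,0,0,-60,0,1,0,0,-100,0,1,0,0,-140,0,1,0,0,-180,0]
}}

```text
clock: 8.43
position: [0.4741, 0.2424, 0.2152]
orientation: [-3.032, -0.822, 0.0]
contact_force: [0.4, -0.2, -0.4]
width: 0.0883
grip_force: 0.0
```

```bash
python3 - <<'E'
from near import *
from matfit import *
p,W,T=wrist()
print('wrist',rect(W[box(W,.475,.2425,.08,.046,.062)]))
for n in ['top','side']:
    p=arm.grab_frame(n);W=cloud(p);print(n,rect(W[box(W,.475,.2425,.08,.047,.062)]))
v=np.load('mat.npy');print(sq(v,.06,.06),np.degrees(v[2])-90)
s=arm.get_state();print(s['width'],s['clock'])
go([.614,-.213,.2],5)
E
```

```text
wrist (array([473.9, 242.8]), array([109.9,  60.2]), 30.1)
top (array([472. , 241.9]), array([109.4,  60.9]), 29.2)
side (array([474.5, 243.8]), array([109.9,  62.2]), 30.8)
[0.47477477 0.24252574] 30.592061588053937
0.0879717507404629 8.5833
row mm [-110.9  463.3   15.9] turn 25.4 psi now 30.36
```

>>> {"fn": "carry_out", "kwargs": {
  "targets": [1,-55,232,8,25.4,1,-55,232,8,25.4,1,-55,232,8,25.4,1,-55,232,8,25.4,1,-55,232,8,25.4,1,-55,232,8,25.4,1,-55,232,8,25.4]
}}

```text
clock: 9.17
position: [0.5449, 0.0097, 0.203]
orientation: [3.139, 0.128, -0.004]
contact_force: [-0.5, 0.4, -1.1]
width: 0.088
grip_force: 0.0
```

>>> {"fn": "carry_out", "kwargs": {
  "targets": [1,50,233,8,0,1,50,233,8,0,1,50,233,8,0,1,50,233,8,0,1,50,233,8,0,1,50,233,8,0,1,50,233,8,0,1,50,233,8,0]
}}

```text
clock: 9.83
position: [0.6138, -0.2139, 0.1949]
orientation: [-3.137, -0.133, 0.004]
contact_force: [-0.1, 0.4, 0.1]
width: 0.088
grip_force: 0.0
```

```bash
python3 - <<'E'
from near import *
p,W,T=wrist();save(p,'w3')
c=p['color'].astype(int);y=(c[...,0]>c[...,2]*1.8)&(c[...,1]>c[...,2]*1.5)
m=y&box(W,.614,-.21,.08,.006,.05)
m=cv2.morphologyEx(m.astype(np.uint8),cv2.MORPH_OPEN,np.ones((5,5)))>0
P=W[m];print('stop',m.sum(),rect(P),P.mean(0).round(4),np.percentile(P[:,2],[2,50,98]).round(3))
c0,wh,a=rect(P);d=np.array([np.cos(np.radians(a)),np.sin(np.radians(a))])
s=(P[:,:2]*1000-c0)@d;print(np.polyfit(s,P[:,2]*1000,1),s.min(),s.max())
go([c0[0]/1e3,c0[1]/1e3,.025],a)
E
```

```text
stop 5382 (array([ 612.7, -212.4]), array([100.4,  40. ]), 5.8) [ 0.6186 -0.2119  0.0254] [0.012 0.026 0.036]
[ 0.22283894 24.07069719] -50.24213172872788 50.14746411683118
row mm [-7.000e-01 -1.000e-01  1.705e+02] turn -0.9 psi now 4.94
```

View pics/w3.png

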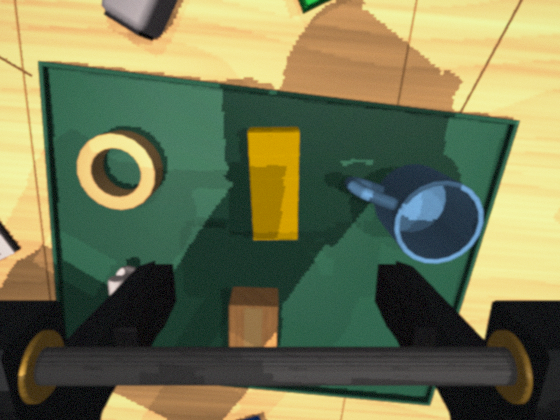

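The stop lies at (274,185) with its thick end away from the camera. The mug handle's tip at (345,185) is close to where the right finger will come down, so I'll descend with the fingers at about 60 mm.

>>> {"fn": "carry_out", "kwargs": {
  "targets": [0.36,9,0,40,-1,0.36,9,0,80,-1,0.36,9,0,115,-1,0.36,9,0,115,-1,0.36,9,0,145,-1,0.36,9,0,165,-1,0.36,9,0,171,-1,0.36,9,0,171,-1]
}}

```text
clock: 10.55
position: [0.6231, -0.2116, 0.0265]
orientation: [-3.137, -0.165, 0.002]
contact_force: [0.2, 0.3, 0.6]
width: 0.06
grip_force: 0.0
```

>>> {"fn": "carry_out", "kwargs": {
  "targets": [0.36,0,0,0,0,-1,0,0,0,0,-1,0,0,0,0,-1,0,0,0,0,-1,0,0,0,0],
  "squeeze": 20
}}

```text
clock: 10.97
position: [0.6235, -0.2127, 0.0273]
orientation: [3.137, 0.163, 0.002]
contact_force: [-0.7, 0.5, 5.2]
width: 0.0398
grip_force: 20.0
```

>>> {"fn": "carry_out", "kwargs": {
  "targets": [-1,0,0,0,0,-1,0,0,0,0,-1,0,0,-20,0,-1,0,0,-50,0,-1,0,0,-90,0,-1,0,0,-130,0,-1,0,0,-170,0,-1,0,0,-200,0]
}}

```text
clock: 11.63
position: [0.6233, -0.2126, 0.23]
orientation: [3.136, 0.163, 0.004]
contact_force: [1.0, -0.2, -1.5]
width: 0.0395
grip_force: 20.0
```

```bash
python3 - <<'E'
from near import *
p,W,T=wrist();save(p,'w4')
c=p['color'].astype(int);y=(c[...,0]>c[...,2]*1.8)&(c[...,1]>c[...,2]*1.5)
t=pose()[0];P=W[y&box(W,t[0],t[1],.09,.1,.28)];print('stop',rect(P),np.percentile(P[:,2],[2,50,98]).round(3),t)
go([.4748,.2425,.2],30.6)
E
```

```text
stop (array([ 612.3, -212.6]), array([101.3,  65. ]), 4.9) [0.213 0.232 0.24 ] [ 0.62466246 -0.21334169  0.23581887]
row mm [-102.1 -469.2   31.6] turn -24.6 psi now 5.95
```

>>> {"fn": "carry_out", "kwargs": {
  "targets": [-1,-46,-237,0,-24.6,-1,-46,-237,0,-24.6,-1,-46,-237,0,-24.6,-1,-46,-237,0,-24.6,-1,-46,-237,0,-24.6,-1,-46,-237,0,-24.6,-1,-46,-237,0,-24.6]
}}

```text
clock: 12.27
position: [0.551, 0.0234, 0.2263]
orientation: [-3.027, -0.835, 0.001]
contact_force: [-0.5, 0.1, -2.3]
width: 0.04
grip_force: 20.0
```

>>> {"fn": "carry_out", "kwargs": {
  "targets": [-1,57,-234,50,0,-1,57,-234,50,0,-1,57,-234,50,0,-1,57,-234,50,0,-1,57,-234,50,0,-1,57,-234,50,0,-1,57,-234,50,0,-1,57,-234,50,0]
}}

```text
clock: 12.93
position: [0.4824, 0.2499, 0.1755]
orientation: [3.029, 0.832, -0.002]
contact_force: [-0.2, -0.2, -2.0]
width: 0.0395
grip_force: 20.0
```

```bash
python3 - <<'E'
from near import *
for i in range(3):
    p,W,T=wrist();t=pose()[0];print(t)
c=p['color'].astype(int);y=(c[...,0]>c[...,2]*1.8)&(c[...,1]>c[...,2]*1.5)
P=W[y&box(W,t[0],t[1],.09,t[2]-.03,t[2]+.02)]
c0,wh,a=rect(P);d=np.array([np.cos(np.radians(a)),np.sin(np.radians(a))]);s=(P[:,:2]*1000-c0)@d
print('stop',c0,wh,a,'top z rel TCP at centre',np.polyfit(s,(P[:,2]-t[2])*1000,1))
print('carton',rect(W[box(W,.474,.2425,.08,.046,.062)]))
go([.4833,.2482,.1],30.4)
p=arm.grab_frame('side');save(p,'s4');W=cloud(p);c=p['color'].astype(int);y=(c[...,0]>c[...,2]*1.8)&(c[...,1]>c[...,2]*1.5)
P=W[y&box(W,t[0],t[1],.1,t[2]-.03,t[2]+.02)];print('side stop z',np.percentile(P[:,2],[1,5,95,99])-t[2])
E
```

```text
[0.48309397 0.24878079 0.17595802]
[0.48347021 0.24812369 0.17620427]
[0.48365321 0.24779504 0.17631688]
stop [473.8 243.5] [101.5  71.8] 30.4 top z rel TCP at centre [ 0.13378789 -2.40841982]
carton (array([507.9, 262.6]), array([59.9, 31.3]), -60.0)
row mm [-0.1 -0.6 76.3] turn 0.1 psi now 30.46
side stop z [-0.02361281 -0.02120826  0.00731323  0.00801862]
```

View pics/s4.png

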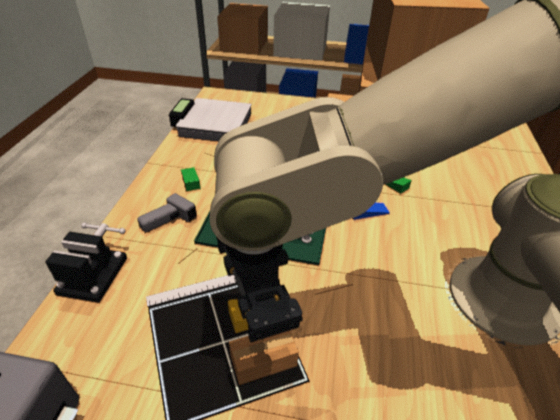

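The side view shows the stop held level above the carton at (240,315); nothing is in the way.

>>> {"fn": "carry_out", "kwargs": {
  "targets": [-1,0,0,40,0,-1,0,0,75,0,-1,0,0,92,0,-1,0,0,97,0,-1,0,0,99,0,-1,0,0,99,0,-1,0,0,99,0]
}}

```text
clock: 13.72
position: [0.4839, 0.2485, 0.0781]
orientation: [3.031, 0.826, 0.003]
contact_force: [0.5, 0.6, -0.3]
width: 0.0396
grip_force: 20.0
```

>>> {"fn": "carry_out", "kwargs": {
  "targets": [-1,0,0,1,0,-1,0,0,1,0,-1,0,0,1,0,-1,0,0,1,0]
}}

```text
clock: 14.05
position: [0.4838, 0.2488, 0.0772]
orientation: [3.03, 0.827, 0.003]
contact_force: [1.2, -2.9, 6.0]
width: 0.04
grip_force: 20.0
```

Contact is made, so I'll release partially, in order not to sweep anything, and lift.

>>> {"fn": "carry_out", "kwargs": {
  "targets": [0.5,0,0,0,0,0.5,0,0,0,0,0.5,0,0,0,0,0.5,0,0,-20,0,0.5,0,0,-50,0,0.5,0,0,-90,0,1,0,0,-130,0,1,0,0,-130,0]
}}

```text
clock: 14.72
position: [0.4853, 0.2497, 0.2136]
orientation: [-3.03, -0.828, -0.019]
contact_force: [0.5, 0.0, 0.7]
width: 0.077
grip_force: 0.0
```

```bash
cat > chk.py <<'E'
from near import *
from matfit import *
def chk():
    p,W,T=wrist();save(p,'chk%d'%(p['shot']))
    c=p['color'].astype(int);y=(c[...,0]>c[...,2]*2.2)&(c[...,1]>c[...,2]*1.8)
    P=W[y&box(W,.474,.2425,.09,.055,.1)]
    print('stop',rect(P),np.percentile(P[:,2],[2,50,98]))
    print('carton',rect(W[box(W,.474,.2425,.08,.047,.0585)]))
E
python3 - <<'E'
from chk import *
chk();print(pose()[0],np.load('mat.npy'))
p=arm.grab_frame('top');W=cloud(p)
P=W[box(W,.61,-.335,.05,.06,.075)];print('mug rim top-cam',rect(P))
go([.61,-.335,.25],30.6)
E
```

```text
stop (array([474.4, 243.3]), array([109.1,  57.2]), 31.4) [0.05543236 0.07550482 0.08640499]
carton (array([474. , 242.8]), array([110. ,  60.1]), 30.2)
[0.48430995 0.2494036  0.20981433] [0.55695885 0.22141232 2.10472853]
mug rim top-cam (array([ 607.3, -333.2]), array([67.7, 64.6]), -62.7)
row mm [-187.7  567.4  -43. ] turn -0.0 psi now 30.56
```

>>> {"fn": "carry_out", "kwargs": {
  "targets": [1,-95,283,0,-46.4,1,-95,283,0,-46.4,1,-95,283,0,-46.4,1,-95,283,0,-46.4,1,-95,283,0,-46.4,1,-95,283,0,-46.4,1,-95,283,0,-46.4,1,-95,283,0,-46.4]
}}

```text
clock: 15.48
position: [0.5445, -0.0451, 0.2043]
orientation: [-2.452, -1.96, 0.003]
contact_force: [0.8, -1.1, 0.2]
width: 0.0882
grip_force: 0.0
```

>>> {"fn": "carry_out", "kwargs": {
  "targets": [1,-270,126,0,0,1,-270,126,0,0,1,-270,126,0,0,1,-270,126,0,0,1,-270,126,0,0,1,-270,126,0,0,1,-270,126,0,0,1,-270,126,0,0]
}}

```text
clock: 16.15
position: [0.6057, -0.3403, 0.2023]
orientation: [-2.462, -1.947, 0.003]
contact_force: [0.1, 0.6, -0.6]
width: 0.0881
grip_force: 0.0
```

```bash
python3 - <<'E'
from near import *
p,W,T=wrist();save(p,'w5')
P=W[box(W,.609,-.334,.05,.061,.072)];c,wh,a=rect(P);cc,r=cv2.minEnclosingCircle((P[:,:2]*1000).astype(np.float32))
print('rim',c,wh,cc,r,len(P))
m=box(W,.609,-.334,.075,.015,.06)&(np.hypot(W[...,0]-.609,W[...,1]+.334)>.042)
H=W[m];d=H[:,:2]-np.array(cc)/1000;print('handle',len(H),np.degrees(np.arctan2(*np.median(d,0)[::-1])),np.hypot(*d.T).max(),np.percentile(H[:,2],[2,98]))
t=pose()[0];print(t);go([cc[0]/1000,cc[1]/1000,.042],np.degrees(np.arctan2(*np.median(d,0)[::-1])))
E
```

```text
rim [ 609.3 -334.5] [65.4 64.9] (610.4111938476562, -328.1222839355469) 39.44084548950195 1655
handle 447 73.68798503133175 0.062168421300645274 [0.04364313 0.05970502]
[ 0.60583444 -0.33849199  0.2023942 ]
row mm [ 10.9   2.7 160.4] turn 3.0 psi now 76.7
```

View pics/w5.png

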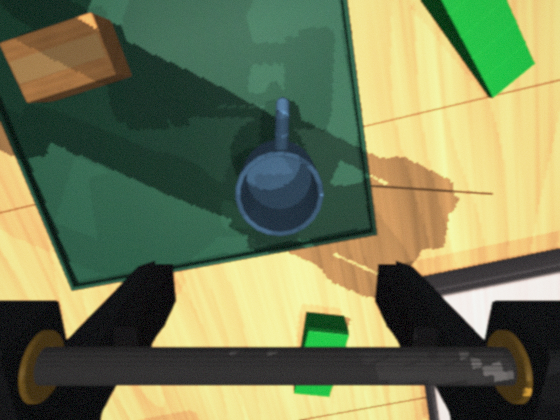

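The mug is at (279,195) with its handle nearly straight up along tool x, so the fingers close on the bare sides.

>>> {"fn": "carry_out", "kwargs": {
  "targets": [1,4,3,40,2,1,4,3,80,2,1,4,3,115,2,1,4,3,145,2,1,4,3,160,2,1,4,3,160,2,1,4,3,160,2,1,4,3,160,2]
}}

```text
clock: 16.87
position: [0.6112, -0.3311, 0.0475]
orientation: [2.491, 1.911, 0.001]
contact_force: [0.4, -0.0, 0.4]
width: 0.0882
grip_force: 0.0
```

>>> {"fn": "carry_out", "kwargs": {
  "targets": [-1,0,0,0,0,-1,0,0,0,0,-1,0,0,0,0,-1,0,0,0,0,-1,0,0,0,0],
  "squeeze": 20
}}

```text
clock: 17.28
position: [0.6107, -0.3315, 0.0468]
orientation: [2.493, 1.911, 0.0]
contact_force: [-1.6, 0.8, 2.8]
width: 0.0643
grip_force: 20.0
```

>>> {"fn": "carry_out", "kwargs": {
  "targets": [-1,0,0,-20,0,-1,0,0,-50,0,-1,0,0,-90,0,-1,0,0,-130,0,-1,0,0,-170,0,-1,0,0,-200,0]
}}

```text
clock: 17.78
position: [0.6106, -0.3314, 0.2498]
orientation: [2.491, 1.91, 0.001]
contact_force: [1.0, -0.5, -2.2]
width: 0.064
grip_force: 20.0
```

```bash
python3 - <<'E'
from near import *
p,W,T=wrist();t,M,_=pose();L=(W-t)@M*1000
m=(np.hypot(L[...,0],L[...,1])<60)&(L[...,2]<-12)&(L[...,2]>-35)&(np.abs(L[...,1])<31)
P=L[m];zr=np.percentile(P[:,2],5);print('rim z rel',zr);q=P[P[:,2]<zr+4];print('rim x range tool',np.percentile(q[:,0],[1,99]),np.percentile(q[:,1],[1,99]))
s=np.load('mat.npy');from matfit import sq
w=sq(s,-.06,.06);print(t,w);go([w[0],w[1],.2],75.6)
E
```

```text
rim z rel -15.317628485582702
rim x range tool [-34.60828789  29.39689308] [-30.70366033  30.73172804]
[ 0.61167771 -0.33210795  0.25586821] [0.53584543 0.13922824]
row mm [ 435.7 -196.2   51.8] turn -0.6 psi now 74.95
```

>>> {"fn": "carry_out", "kwargs": {
  "targets": [-1,219,-98,0,-0.6,-1,219,-98,0,-0.6,-1,219,-98,0,-0.6,-1,219,-98,0,-0.6,-1,219,-98,0,-0.6,-1,219,-98,0,-0.6,-1,219,-98,0,-0.6]
}}

```text
clock: 18.42
position: [0.5719, -0.089, 0.2462]
orientation: [-2.477, -1.929, -0.001]
contact_force: [-0.3, -0.4, -2.1]
width: 0.0643
grip_force: 20.0
```

>>> {"fn": "carry_out", "kwargs": {
  "targets": [-1,219,-97,90,0,-1,219,-97,90,0,-1,219,-97,90,0,-1,219,-97,90,0,-1,219,-97,90,0,-1,219,-97,90,0,-1,219,-97,90,0,-1,219,-97,90,0]
}}

```text
clock: 19.08
position: [0.5325, 0.1436, 0.1548]
orientation: [-2.479, -1.928, 0.003]
contact_force: [0.3, -0.7, -2.2]
width: 0.064
grip_force: 20.0
```

```bash
python3 - <<'E'
from matfit import *
for i in range(3): p,W,T=wrist()
save(p,'w6');print(pose()[0])
o,X,Y=ortho(p,T);cv2.imwrite('pics/o6.png',o[...,::-1])
go([.5365,.1417,.047],75.6)
E
```

```text
[0.53416614 0.14065743 0.15655415]
row mm [  1.6   1.9 109.6] turn -0.1 psi now 75.47
```

View pics/w6.png

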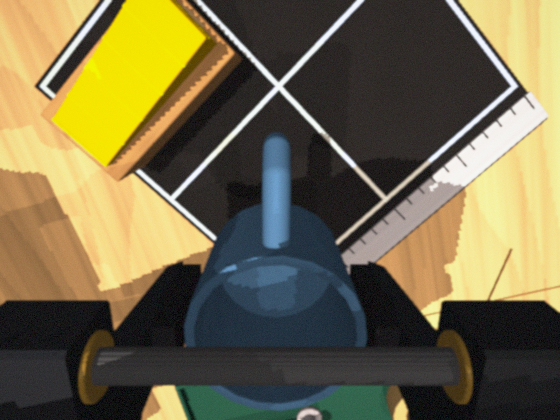

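The wrist view shows the stop on the carton at (135,80), parallel to it, and the mug's handle pointing at the mat's cross at (280,85).

>>> {"fn": "carry_out", "kwargs": {
  "targets": [-1,1.5,1.5,40,0,-1,1.5,1.5,75,0,-1,1.5,1.5,98,0,-1,1.5,1.5,105,0,-1,1.5,1.5,108,0,-1,1.5,1.5,108,0,-1,1.5,1.5,108,0,-1,1.5,1.5,108,0]
}}

```text
clock: 19.9
position: [0.5364, 0.1428, 0.0499]
orientation: [2.482, 1.923, 0.004]
contact_force: [-0.2, 0.3, -2.2]
width: 0.0639
grip_force: 20.0
```

>>> {"fn": "carry_out", "kwargs": {
  "targets": [-1,0,0,1,0,-1,0,0,1,0,-1,0,0,1,0,-1,0,0,1,0]
}}

```text
clock: 20.23
position: [0.5355, 0.143, 0.0474]
orientation: [2.483, 1.924, 0.0]
contact_force: [-0.5, 0.3, -2.4]
width: 0.0637
grip_force: 20.0
```

>>> {"fn": "carry_out", "kwargs": {
  "targets": [-1,0,0,1,0,-1,0,0,1.5,0,-1,0,0,1.5,0,-1,0,0,1.5,0]
}}

```text
clock: 20.57
position: [0.5356, 0.143, 0.0468]
orientation: [2.483, 1.924, 0.001]
contact_force: [-3.5, -0.8, 8.8]
width: 0.0643
grip_force: 20.0
```

>>> {"fn": "carry_out", "kwargs": {
  "targets": [1,0,0,0,0,1,0,0,0,0,1,0,0,0,0,1,0,0,-20,0,1,0,0,-60,0,1,0,0,-100,0,1,0,0,-140,0,1,0,0,-170,0]
}}

```text
clock: 21.23
position: [0.5358, 0.143, 0.2192]
orientation: [2.482, 1.923, 0.004]
contact_force: [0.8, -0.3, 0.4]
width: 0.0885
grip_force: 0.0
```

```bash
python3 - <<'E'
from chk import *
chk();p,W,T=wrist()
P=W[box(W,.536,.139,.045,.061,.073)];print('mug',rect(P),P.mean(0),sq(np.load('mat.npy'),-.06,.06))
o,X,Y=ortho(p,T);v,f=matfit(o,np.load('mat.npy'));print(v,f,np.degrees(v[2]))
print(pose()[0]);go([.4747,-.0828,.16],1.7)
E
```

```text
stop (array([474.1, 242.4]), array([104.8,  58.9]), 30.9) [0.05570696 0.07515383 0.08647112]
carton (array([474. , 242.9]), array([109.9,  60.3]), 30.2)
mug (array([534.3, 139.7]), array([65.4, 65.4]), 29.4) [0.53479883 0.14098274 0.06621402] [0.53584543 0.13922824]
[0.55697597 0.22129263 2.10360395] -102.05740356445312 120.5276280014725
[0.53719431 0.14309767 0.22081334]
row mm [-234.5   -4.7   60.1] turn 73.9 psi now 75.56
```

>>> {"fn": "carry_out", "kwargs": {
  "targets": [1,-234,-5,20,57,1,-234,-5,20,57,1,-234,-5,20,57,1,-234,-5,20,57,1,-234,-5,20,57,1,-234,-5,20,57,1,-234,-5,20,57,1,-234,-5,20,57]
}}

```text
clock: 22.0
position: [0.4714, -0.0838, 0.1945]
orientation: [-3.102, -0.492, 0.002]
contact_force: [-0.3, -0.0, 0.6]
width: 0.0885
grip_force: 0.0
```

>>> {"fn": "carry_out", "kwargs": {
  "targets": [1,0,0,40,17,1,0,0,40,17,1,0,0,40,17,1,0,0,40,17,1,0,0,40,17]
}}

```text
clock: 22.42
position: [0.472, -0.0824, 0.1551]
orientation: [-3.141, -0.045, 0.001]
contact_force: [0.3, 0.8, 0.5]
width: 0.0883
grip_force: 0.0
```

```bash
python3 - <<'E'
from near import *
for i in range(2): p,W,T=wrist()
P=W[box(W,.475,-.083,.065,.033,.046)];c,wh,a=rect(P);print('bar',c,wh,a,len(P))
print(pose()[0]);go([c[0]/1e3,c[1]/1e3,.028],a)
E
```

```text
bar [474.1 -82. ] [99.9 13.9] 1.6 2706
[ 0.4721397  -0.08240384  0.1555371 ]
row mm [  2.   -0.3 127.5] turn 0.0 psi now 1.64
```

>>> {"fn": "carry_out", "kwargs": {
  "targets": [-0.2,2,0,40,0,-0.2,2,0,75,0,-0.2,2,0,100,0,-0.2,2,0,118,0,-0.2,2,0,127,0,-0.2,2,0,127,0,-0.2,2,0,127,0,-1,2,0,127,0]
}}

```text
clock: 23.18
position: [0.4749, -0.0827, 0.0299]
orientation: [3.14, 0.043, 0.003]
contact_force: [-0.2, 0.8, 0.2]
width: 0.037
grip_force: 0.0
```

>>> {"fn": "carry_out", "kwargs": {
  "targets": [-1,0,0,0,0,-1,0,0,0,0,-1,0,0,0,0,-1,0,0,0,0,-1,0,0,0,0],
  "squeeze": 25
}}

```text
clock: 23.6
position: [0.4744, -0.0825, 0.0291]
orientation: [3.141, 0.043, 0.001]
contact_force: [-1.1, -0.5, 4.9]
width: 0.0123
grip_force: 24.6
```

>>> {"fn": "carry_out", "kwargs": {
  "targets": [-1,0,0,-20,0,-1,0,0,-50,0,-1,0,0,-90,0,-1,0,0,-130,0,-1,0,0,-170,0,-1,0,0,-190,0]
}}

```text
clock: 24.1
position: [0.4749, -0.0826, 0.2232]
orientation: [3.139, 0.043, 0.008]
contact_force: [-0.2, 0.1, -0.9]
width: 0.0124
grip_force: 24.9
```

```bash
python3 - <<'E'
from near import *
from matfit import sq
for i in range(2): p,W,T=wrist()
t,M,_=pose();L=(W-t)@M*1000
m=(np.abs(L[...,1])<9)&(np.abs(L[...,0])<65)&(np.abs(L[...,2]+8)<10);P=L[m]
print('bar x ends tool',np.percentile(P[:,0],[.5,99.5]),len(P))
w=sq(np.load('mat.npy'),-.06,-.06);print(t,w);go([w[0],w[1],.2],30.6)
E
```

```text
bar x ends tool [-48.44725837  50.01327581] 7517
[ 0.47528881 -0.08279322  0.22196703] [0.63914293 0.2002989 ]
row mm [ 171.3 -278.6   22.2] turn -29.0 psi now 1.56
```

>>> {"fn": "carry_out", "kwargs": {
  "targets": [-1,171,-278,0,-29,-1,171,-278,0,-29,-1,171,-278,0,-29,-1,171,-278,0,-29,-1,171,-278,0,-29,-1,171,-278,0,-29,-1,171,-278,0,-29,-1,171,-278,0,-29]
}}

```text
clock: 24.87
position: [0.6377, 0.2028, 0.2161]
orientation: [-3.03, -0.829, 0.005]
contact_force: [-0.2, -0.0, -2.1]
width: 0.0126
grip_force: 24.9
```

>>> {"fn": "carry_out", "kwargs": {
  "targets": [-1,0,0,40,0,-1,0,0,80,0,-1,0,0,100,0,-1,0,0,100,0,-1,0,0,100,0]
}}

```text
clock: 25.28
position: [0.637, 0.2, 0.1171]
orientation: [-3.03, -0.827, 0.005]
contact_force: [-0.2, -0.2, 0.7]
width: 0.0127
grip_force: 24.9
```

```bash
python3 - <<'E'
from near import *
from matfit import sq
for i in range(3): p,W,T=wrist()
t,M,_=pose();L=(W-t)@M*1000
m=(np.abs(L[...,1])<10)&(np.abs(L[...,0])<65)&(np.abs(L[...,2]+8)<10);print('bar',rect(W[m]))
w=sq(np.load('mat.npy'),-.06,-.06);print(t,w);go([w[0],w[1],.03],30.6)
E
```

```text
bar (array([638.4, 199.6]), array([101. ,  19.9]), 33.0)
[0.63843132 0.20013837 0.12068179] [0.63914293 0.2002989 ]
row mm [ 0.4  0.1 90.7] turn -0.1 psi now 30.54
```

>>> {"fn": "carry_out", "kwargs": {
  "targets": [-1,0,0,40,0,-1,0,0,70,0,-1,0,0,83,0,-1,0,0,88,0,-1,0,0,90,0,-1,0,0,90,0,-1,0,0,90,0,-1,0,0,90,0]
}}

```text
clock: 26.1
position: [0.6384, 0.2002, 0.0305]
orientation: [3.03, 0.828, 0.004]
contact_force: [0.6, -0.2, -0.0]
width: 0.0127
grip_force: 24.9
```

>>> {"fn": "carry_out", "kwargs": {
  "targets": [-1,0,0,1,0,-1,0,0,1,0,-1,0,0,1,0,-1,0,0,1,0]
}}

```text
clock: 26.43
position: [0.6383, 0.2003, 0.0292]
orientation: [3.03, 0.828, 0.004]
contact_force: [-1.2, -0.7, 5.8]
width: 0.0124
grip_force: 24.5
```

Contact is made: release, lift straight up, then back off and look.

>>> {"fn": "carry_out", "kwargs": {
  "targets": [0.2,0,0,0,0,0.2,0,0,0,0,0.2,0,0,0,0,0.2,0,0,0,0,0.2,0,0,-20,0,0.2,0,0,-60,0,0.2,0,0,-100,0,0.2,0,0,-140,0]
}}

```text
clock: 27.1
position: [0.6372, 0.2001, 0.1692]
orientation: [-3.03, -0.828, 0.001]
contact_force: [0.4, -0.1, -0.1]
width: 0.0527
grip_force: 0.0
```

>>> {"fn": "carry_out", "kwargs": {
  "targets": [0.2,-30,0,-40,0,0.2,-70,40,-80,0,0.2,-100,80,-110,0,0.2,-100,80,-110,0,0.2,-100,80,-110,0,0.2,-100,80,-110,0]
}}

```text
clock: 27.6
position: [0.5925, 0.0786, 0.2795]
orientation: [3.031, 0.823, 0.005]
contact_force: [-0.4, 0.5, 0.0]
width: 0.0532
grip_force: 0.0
```

```bash
python3 - <<'E'
from chk import *
for i in range(3): p,W,T=wrist()
save(p,'w9');v=np.load('mat.npy')
def mm(P): 
    c,wh,a=rect(P);d=c/1e3-v[:2];C,S=np.cos(v[2]),np.sin(v[2]);return np.round([1000*(C*d[0]+S*d[1]),1000*(-S*d[0]+C*d[1])],1),wh,round((a-np.degrees(v[2])+90+90)%180-90,1)
c=p['color'].astype(int);y=(c[...,0]>c[...,2]*2.2)&(c[...,1]>c[...,2]*1.8)
print('stop',mm(W[y&box(W,.474,.2425,.07,.0615,.1)]))
print('carton',mm(W[box(W,.474,.2425,.08,.047,.0585)]))
print('mug',mm(W[box(W,.536,.139,.045,.061,.073)]))
print('pull',mm(W[box(W,.639,.200,.065,.033,.046)]))
p=arm.grab_frame('side');save(p,'s9')
s=arm.get_state();print(s['clock'],s['grip_force'],s['position'])
E
```

```text
stop (array([61. , 59.5]), array([100.4,  42.2]), np.float64(-0.1))
carton (array([60.2, 60.8]), array([110.5,  61.6]), np.float64(-0.3))
mug (array([-59.4,  61. ]), array([65.6, 65.1]), np.float64(89.6))
pull (array([-59.3, -59.6]), array([99.6, 14.4]), np.float64(0.1))
27.8 0.0 [0.59196387 0.08174474 0.27614438]
```

View pics/w9.png

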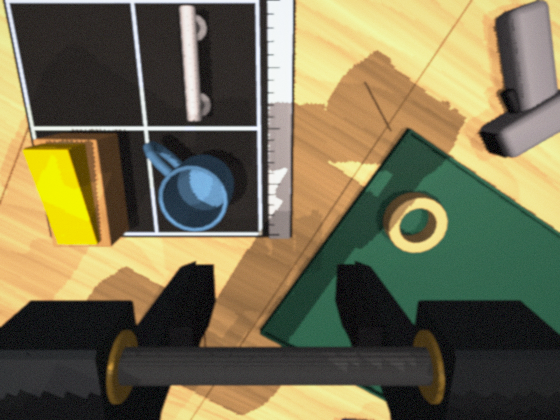

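View pics/s9.png

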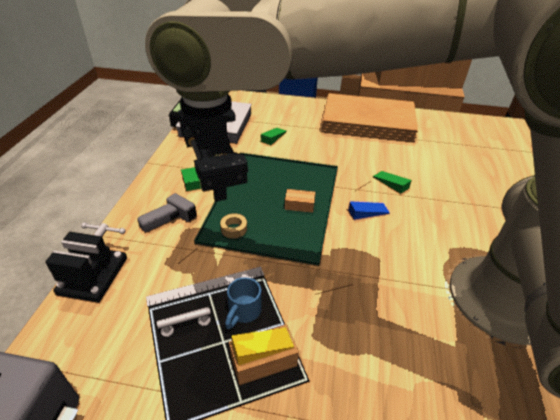

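Both views agree: carton with stop on top at side-view (265,355), mug at (243,300) and pull at (185,320). All are within about 1 mm of their square centres, and the bystanders are still in the tray.

```bash
python3 -c "
from bench import arm;print(arm.sign_off())"
```

```text
the job is handed in; nothing more can be done
None
```

The job is handed in at about 28 s of the 112 s: carton with the door stop on top, mug and cabinet pull are each within about 1 mm of their square's centre, everything is released, and the small carton and tape roll were not touched.

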